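Wind up and pin the tension wheel of a tube conveyor

ROBOT

A 6-joint arm with a two-finger parallel gripper is mounted at the origin on the work surface. World frame = base frame: x ahead of the robot, y to its left, z up, the work surface at z = 0. Lengths are in m, angles in rad, forces in N, time in s.
With the tool pointing down it reaches from about 0.425 to 0.925 m from the base axis. Payload 12.5 kg.
Tool frame: the origin (TCP) lies on the centre line of the jaws, within the pads' length; the fingertips stand 25 mm ahead of it and the grasp point (between the pads) lies 6 mm ahead of it; x points along the fingers, z is the direction in which the jaws open and shut, and the axes are right-handed (so a half turn about x gives the same grasp; the last joint's range is limited). The gripper opens to 85 mm and grips with 20 to 120 N. Pads are 22 mm wide; open, the fingers measure 114 mm over their backs; the gripper's body (76 mm by 85 mm) begins 54 mm behind the grasp point. The pads swing forward as they close: fully open they stand 13 mm farther back than shut.
Start: joints at [1.159, 0.491, 1.559, -0, 1.092, -0.106], TCP at [0.188, 0.596, 0.256] pointing down, gripper open.
Joint ranges: [-3.1, 3.1], [-0.84, 2.19], [0.05, 2.79], [-1.13, 4.28], [0.06, 2.93], [-2.69, 2.69]. Speed limits (rad/s): [2.22, 2.22, 2.79, 3.14, 3.14, 3.14].

INTERFACE

Orientations are given as a rotation vector (axis times angle).
In Python, from bench import manip, viewer, ticket gives the robot as it stands.
- The arm moves only by the shell command python3 -m handwheel 'ROWS' [OPENING] [FORCE]. ROWS is JSON, a list of rows, each an object with "dp": the shift along the tool's x, y, z in mm, a list of three; "yaw": the turn about the tool's x in rad. In form: [{"dp": [dx, dy, dz], "yaw": yaw}, ...]. A call has 1 to 12 rows; each row shifts and turns the commanded pose from where the row before left it, along the tool's axes as they then stand; what a row does not reach is not made up. A row lasts 1/8 s, in which the tool goes at most 62.5 mm and 10.7 degrees, less where a joint would pass 70% of its speed; a pose out of reach is approached as far as the arm can. A call with a gripper value outside its range is refused whole. OPENING is the closure, from 0 (fully open) to 1 (shut), set as the call begins (- or left out, the last holds). The fingers move at their own pace and stop on an object; FORCE is the grip in N (left out, the last holds). Time passes only in rows, so rows that do not move let the fingers close. It gives the time, the measured TCP pose, the force and the opening at its end, in the units of the state.
- manip.get_state(): the state, without advancing time (a new reading comes with each control period).
- viewer.grab_frame(name): name is "scene" or "top" or "wrist"; returns the picture (420x560x3 uint8, blue, green, red); there is no depth.
- viewer.camera_params(name): a dict with "mtx" (3x3 intrinsics, pixels), "rvec" (rotation vector, rad) and "tvec" (3), from world to camera coordinates, as OpenCV has them. Camera axes: x right, y down, z forward; pixel columns grow to the right and rows downward; lengths in m; the calibration is good to about 2 mm. A picture is of the moment at which its call begins: read the wrist's pose just before it. camera_params takes no time and is no camera call; for the wrist camera it gives the pose at the moment of the call.
- ticket.sign_off(): hands the job in, once; it reports no verdict.
The state is a dict: "clock": time; "joint_pos": joint angles; "dq": joint speeds; "effort": joint torques, N m; "position": TCP position; "orientation": TCP orientation; "ft_force": force on the tool from outside, world axes, zero at the start; "torque": the same for the moment, N m; "gripper_width": opening from 0.0 (shut) to 1.0 (fully open).
Only numpy, scipy, OpenCV 4.12 (cv2) and the standard library are available. Lean on these libraries where they do the work, as an engineer would, in place of code of your own. Each camera call takes 0.05 s, during which the arm holds its last target.

TASK

Take the locking pin from its parking block, wind the conveyor's sprung tension wheel clockwise with it and, while holding the wheel against its spring, push the pin through the wheel's lug fully home into the locking hole of the plate below, then let go so that the pin alone keeps the wheel tensioned. Work by feel and gently: about 10 N of push is plenty and forcing bends the pin; leave the tubes, bottle and carton alone.

Things in the scene. Friction and masses are not known exactly. Their poses are not given: they have to be found in the camera images.
- wheel (a joint): Tension wheel's angle (rad): 0 at rest, where its spring keeps it on a stop; grows clockwise seen from above, hard stop at 1.2. The spring needs about 5 N at the lug's hole to leave rest, 8 N at 1 rad, and turns the wheel back to 0 whenever it is let go unpinned. The locking hole lies somewhere from 0.55 to 1.05, different each time: find it by feel or sight.
- axle (a point): Point on the wheel's vertical axle, 79 mm above the bench. The wheel is a flat grooved steel disc, 72 mm in diameter, 12 mm thick, its top 81 mm above the bench, with a dark hub (28 mm across, top at 88 mm). It sits on a white housing of about 190 x 200 x 45 mm.
- wheel_hole (a point): Centre of the mouth (top) of the round through-hole in the wheel's lug, a 34 x 34 x 10 mm steel tab on the rim: 60 mm from the axle, 79 mm above the bench, diameter 15 mm, chamfered. It turns with the wheel; at rest it is on the robot's side of the axle, to the robot's right.
- pin_grip (a point): Grip point of the locking pin, on its axis 54 mm above its tip, in the black square handle (20 x 20 mm, 35 to 69 mm above the tip); x, y square to the handle's faces, z up. Starts upright, left of the housing, in a fixed grey 56 x 56 x 36 mm block's 15 mm hole (33 mm deep), its flange on the block's top. Home: flange on the lug, grip point 24 mm above the lug's top.
- pin_tip (a point): Centre of the pin's lower end. The steel shank is 12 mm in diameter, 30 mm long, its last 4 mm tapered to 7 mm; above it a flange, 26 mm across and 5 mm thick, then the handle. Pin mass about 70 g.
- unit: The fixed housing with the aluminium plate under the lug; origin on the bench below the axle, x away from the robot, y left. The plate is flat, its top 67 mm above the bench (2 mm under the lug): the pin's tip can slide on it. It has one vertical chamfered locking hole, 15.5 mm in diameter, 22 mm deep, 60 mm from the axle, under the path of the lug's hole.
- pin: The locking pin as a body; origin at its tip. Its contact forces with plate and wheel are added up (over 60 N in all bends it): once it is in both holes the spring's pinch alone makes about 25 N of this, so push with 20 N at most.
- rack: A red rack of about 150 x 78 x 50 mm with red-capped tubes, to be left alone; origin under its centre.
- bottle: Green bottle, 64 mm in diameter, 150 mm tall, to be left alone; origin under its centre.
- carton: Cardboard carton, 110 x 75 x 45 mm, to be left alone; origin under its centre.

How it is judged:
On the way, in this order (a step that is already met when the one before it is completed fails the run):
1. the pin's tip is in the lug's hole with the wheel still near rest (horizontal distance between pin_tip and wheel_hole below 0.005 m and z of pin_tip in the frame of wheel_hole below -0.005 m and value of joint wheel below 0.3 rad), for 0.1 s.
2. the wheel is wound beyond 0.45 rad with the pin in its lug (value of joint wheel above 0.45 rad and horizontal distance between pin_tip and wheel_hole below 0.008 m and z of pin_tip in the frame of wheel_hole below -0.005 m), for 0.1 s.
At the end, for the whole second after the job is handed in: The wheel stays wound beyond 0.45 rad with the robot clear; the pin is in the lug's hole (within 5 mm of its centre, upright within 0.15 rad) with its tip at least 26.5 mm below the lug's top (home is 30 mm); pin and wheel are at rest (value of joint wheel above 0.45 rad and z of pin_tip in the frame of wheel_hole below -0.0265 m and horizontal distance between pin_tip and wheel_hole below 0.005 m and angle between pin_tip's own z axis and vertical below 0.15 rad and linear speed of pin below 0.02 m/s and not (velocity of joint wheel above 0.05 rad/s) and velocity of joint wheel above -0.05 rad/s); the robot touches nothing.
It fails at once if the pin is forced in the take-up unit with more than 60 N, all its contacts with plate and wheel added up (contact force between pin and unit above 60 N).
It fails at once if the robot itself presses on the wheel or housing with more than 30 N (contact force between any of the fingers, the arm and unit above 30 N).
It fails at once if the tube rack is disturbed (distance of rack from where it was at the start of the episode above 0.015 m or angle between rack's own z axis and vertical above 0.2 rad).
It fails at once if the bottle is disturbed (distance of bottle from where it was at the start of the episode above 0.015 m or angle between bottle's own z axis and vertical above 0.2 rad).
It fails at once if the carton is disturbed (distance of carton from where it was at the start of the episode above 0.015 m).
It also fails if it takes over 61 s, if anything falls off the work surface, if the arm or the gripper's body presses on something with over 40 N, if the wrist force passes 120 N, or if a joint passes its speed limit or range.

## Working session

There is one attempt and no reset: what is moved stays moved. The work goes in short steps, Python scripts to look and compute and a shell command to move; the robot and the scene stay as the last step left them, time stands still between calls to the robot, and variables do not carry over. Pictures are saved under pics/ and viewed, and the job is handed in when it is done.

```bash
ls; mkdir -p pics; python3 - <<'E'
from bench import manip, viewer, ticket
import cv2
print(manip.get_state())
for n in ["scene","top","wrist"]:
    p=viewer.camera_params(n); print(n,p)
    cv2.imwrite(f"pics/{n}0.png",viewer.grab_frame(n))
E
```

```text
pics
{'clock': 0.0, 'joint_pos': array([ 1.15940764e+00,  4.91581139e-01,  1.55947204e+00, -1.96101458e-05,
        1.09170268e+00, -1.05601148e-01]), 'dq': array([-0.00080951,  0.00058211, -0.00108519, -0.00118669,  0.00079079,
       -0.00026655]), 'effort': array([ 2.31318672e-04, -6.18418980e+01, -2.61607021e+01, -1.06702562e-04,
        3.86057189e-03,  2.16348172e-05]), 'position': array([0.18805194, 0.59582019, 0.25570654]), 'orientation': array([-0.98169919,  1.33950225,  0.98070339]), 'ft_force': array([-0.59731826, -0.0271643 ,  0.1538905 ]), 'torque': array([-0.00177606, -0.05977168,  0.02951647]), 'gripper_width': 0.9998778792417615}
scene {'mtx': array([[455.31405254,   0.        , 277.93547447],
       [  0.        , 455.31405254, 202.86626627],
       [  0.        ,   0.        ,   1.        ]]), 'rvec': array([ 0.67335174,  2.67341146, -1.09088865]), 'tvec': array([ 0.51135652, -0.18181686,  1.47201718])}
top {'mtx': array([[461.58427021,   0.        , 283.83949682],
       [  0.        , 461.58427021, 213.77852973],
       [  0.        ,   0.        ,   1.        ]]), 'rvec': array([ 2.20763027, -2.17253051,  0.0077389 ]), 'tvec': array([0.0656084 , 0.59229938, 1.23219085])}
wrist {'mtx': array([[348.89690516,   0.        , 274.10262605],
       [  0.        , 348.89690516, 200.32589252],
       [  0.        ,   0.        ,   1.        ]]), 'rvec': array([-2.30946396, -1.69080252, -0.27876768]), 'tvec': array([-0.62389719, -0.04130077,  0.3811682 ])}
```

View pics/top0.png

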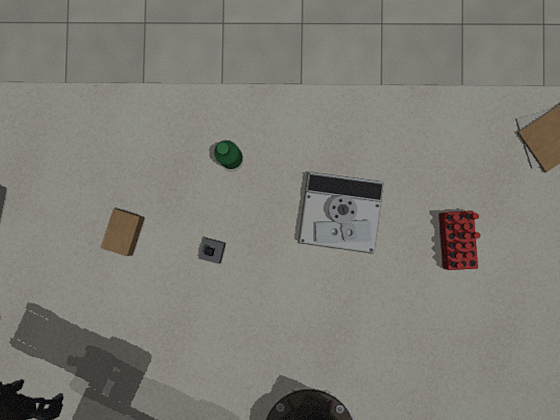

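View pics/scene0.png

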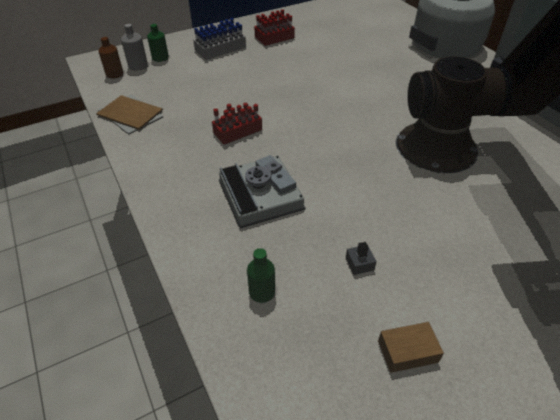

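View pics/wrist0.png

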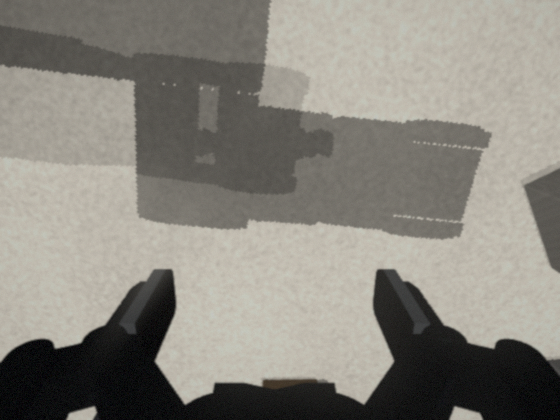

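```bash
cat > h.py <<'E'
import numpy as np, cv2
from bench import manip, viewer, ticket
def ray(p,uv):
    R,_=cv2.Rodrigues(p['rvec']); c=-R.T@np.ravel(p['tvec'])
    q=cv2.undistortPoints(np.array([[uv]],float),p['mtx'],None)[0,0]
    return c,R.T@np.array([q[0],q[1],1])
def onz(p,uv,z):
    c,d=ray(p,uv); return c+d*(z-c[2])/d[2]
def proj(p,X):
    return cv2.projectPoints(np.array(X,float).reshape(-1,3),p['rvec'],p['tvec'],p['mtx'],None)[0][:,0]
def axes():
    s=manip.get_state(); R=cv2.Rodrigues(s['orientation'])[0]; return s,R
E
python3 - <<'E'
from h import *
im=cv2.imread('pics/top0.png')
a=cv2.resize(im[165:260,290:395],None,fx=5,fy=5,interpolation=cv2.INTER_CUBIC)
b=cv2.resize(im[225:275,185:235],None,fx=5,fy=5,interpolation=cv2.INTER_CUBIC)
o=np.zeros((475,780,3),np.uint8);o[:,:525]=a;o[:250,528:778]=b
cv2.imwrite('pics/z0.png',o)
s,R=axes();print(R.round(3))
p=viewer.camera_params('top')
for uv,z in [((343,209),.088),((349,232),.079),((335,232),.067),((208,251),.075),((211,250),.036)]: print(uv,onz(p,uv,z).round(4))
E
```

```text
[[-0.    -0.954  0.301]
 [-0.001  0.301  0.954]
 [-1.     0.    -0.001]]
(343, 209) [ 0.6029 -0.076   0.088 ]
(349, 232) [ 0.5452 -0.0927  0.079 ]
(335, 232) [ 0.5446 -0.0583  0.067 ]
(208, 251) [0.4906 0.2659 0.075 ]
(211, 250) [0.4915 0.2655 0.036 ]
```

View pics/z0.png

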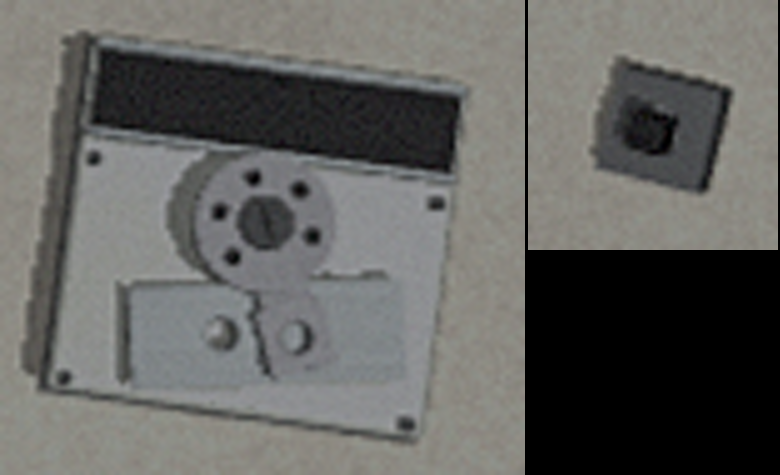

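```bash
python3 -m handwheel '[{"dp":[0,-43,-25],"yaw":0},{"dp":[0,-43,-25],"yaw":0},{"dp":[0,-43,-25],"yaw":0},{"dp":[0,-43,-25],"yaw":0},{"dp":[0,-43,-25],"yaw":0},{"dp":[0,-43,-25],"yaw":0},{"dp":[0,-43,-25],"yaw":0},{"dp":[0,-43,-25],"yaw":0},{"dp":[0,-44,-24],"yaw":0},{"dp":[0,0,0],"yaw":0},{"dp":[0,0,0],"yaw":0}]' 0 40
python3 - <<'E'
from h import *
s,R=axes();p=viewer.camera_params('wrist');im=viewer.grab_frame('wrist')
print(s['clock'],s['position'],R.round(3)); cv2.imwrite('pics/w1.png',im); np.save('w1.npy',p,allow_pickle=True)
print(ray(p,(274,200)), proj(p,[[.491,.266,.075],[.491,.266,.036]]))
E
```

```text
clock: 1.52
position: [0.4904, 0.2656, 0.2561]
orientation: [-0.98, 1.339, 0.981]
ft_force: [0.3, 1.2, 0.2]
gripper_width: 0.997
1.525 [0.49040326 0.26560321 0.25608476] [[-0.001 -0.953  0.302]
 [-0.     0.302  0.953]
 [-1.     0.001 -0.   ]]
(array([0.4111168 , 0.29032728, 0.37348676]), array([ 0.30618922, -0.09830765, -0.94688158])) [[275.47555022 180.9197223 ]
 [275.35660142 170.32052735]]
```

View pics/w1.png

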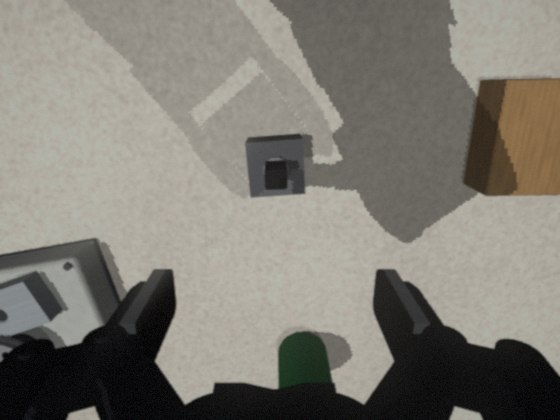

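```bash
python3 - <<'E'
from h import *
im=cv2.imread('pics/w1.png');p=np.load('w1.npy',allow_pickle=True).item()
g=im[120:210,230:320]
cv2.imwrite('pics/z1.png',cv2.resize(cv2.convertScaleAbs(g,alpha=2),None,fx=6,fy=6,interpolation=cv2.INTER_CUBIC))
E
```

```text
(no output)
```

View pics/z1.png

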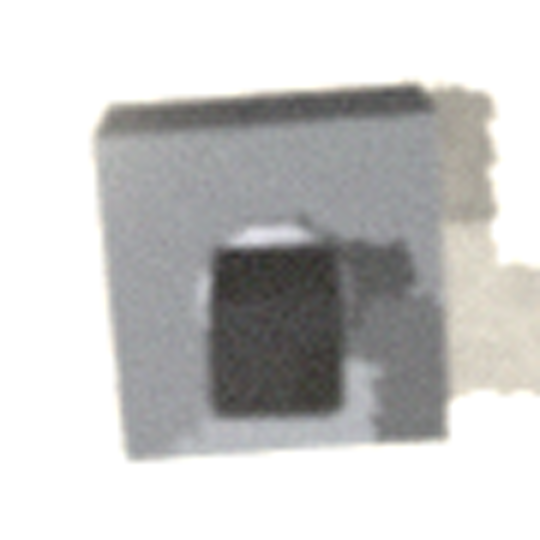

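```bash
python3 - <<'E'
from h import *
p=np.load('w1.npy',allow_pickle=True).item()
for uv in [(265.6,189),(286.9,188.5),(276.2,179.8)]: print(onz(p,(uv),.075).round(4))
s,R=axes(); print((R.T@(onz(p,(276.2,179.8),.075)-s['position'])*1000).round(1))
E
```

```text
[0.4955 0.2553 0.075 ]
[0.5008 0.2736 0.075 ]
[0.4902 0.2669 0.075 ]
[1.812e+02 1.000e-01 9.000e-01]
```

```bash
python3 -m handwheel '[{"dp":[45,0,1],"yaw":-0.02},{"dp":[45,0,0],"yaw":0},{"dp":[45,0,0],"yaw":0},{"dp":[30,0,0],"yaw":0},{"dp":[15,0,0],"yaw":0},{"dp":[8,0,0],"yaw":0},{"dp":[0,0,0],"yaw":0}]' 0 40
python3 -m handwheel '[{"dp":[0,0,0],"yaw":0},{"dp":[0,0,0],"yaw":0},{"dp":[0,0,0],"yaw":0},{"dp":[0,0,0],"yaw":0},{"dp":[0,0,0],"yaw":0},{"dp":[0,0,0],"yaw":0}]' 1 80
```

```text
clock: 2.45
position: [0.491, 0.2669, 0.0687]
orientation: [-0.996, 1.33, 0.996]
ft_force: [0.0, 0.0, 0.2]
gripper_width: 0.998
clock: 3.2
position: [0.4912, 0.2666, 0.0687]
orientation: [-0.996, 1.33, 0.996]
ft_force: [-1.4, -0.6, 6.0]
gripper_width: 0.223
```

```bash
python3 -m handwheel '[{"dp":[-8,0,0],"yaw":0},{"dp":[-20,0,0],"yaw":0},{"dp":[-35,0,0],"yaw":0},{"dp":[-35,0,0],"yaw":0},{"dp":[-20,0,0],"yaw":0},{"dp":[0,0,0],"yaw":0}]'
python3 - <<'E'
from h import *
s,R=axes();p=viewer.camera_params('wrist');im=viewer.grab_frame('wrist')
print(s['clock'],s['position'],R.round(3)); cv2.imwrite('pics/w2.png',im)
cv2.imwrite('pics/t2.png',cv2.resize(viewer.grab_frame('top')[150:290,150:400],None,fx=3,fy=3))
np.save('w2.npy',p,allow_pickle=True)
E
```

```text
clock: 3.95
position: [0.4914, 0.2667, 0.1878]
orientation: [-0.996, 1.328, 0.995]
ft_force: [0.7, -0.9, -0.7]
gripper_width: 0.219
3.95 [0.49135628 0.26671535 0.18777624] [[ 0.003 -0.959  0.282]
 [ 0.001  0.282  0.959]
 [-1.    -0.002  0.002]]
```

View pics/w2.png

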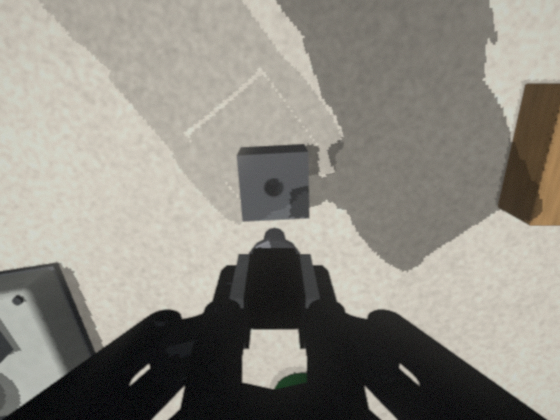

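View pics/t2.png

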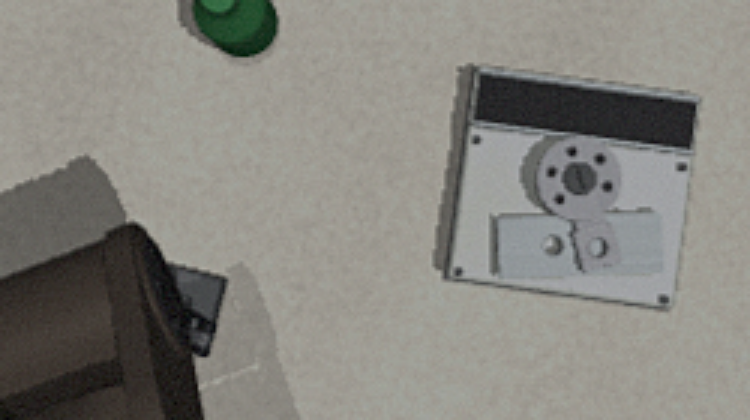

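```bash
python3 -m handwheel '[{"dp":[-12,-22,-47],"yaw":0},{"dp":[-10,-22,-47],"yaw":0},{"dp":[0,-22,-47],"yaw":0},{"dp":[0,-22,-47],"yaw":0},{"dp":[0,-22,-47],"yaw":0},{"dp":[0,-22,-47],"yaw":0},{"dp":[0,-21,-47],"yaw":0},{"dp":[0,0,0],"yaw":0},{"dp":[0,0,0],"yaw":0},{"dp":[0,0,0],"yaw":0}]'
python3 - <<'E'
from h import *
s,R=axes();p=viewer.camera_params('wrist');im=viewer.grab_frame('wrist')
print(s['clock'],s['position'],R.round(3)); cv2.imwrite('pics/w3.png',im)
np.save('w3.npy',p,allow_pickle=True)
E
```

```text
clock: 5.3
position: [0.5448, -0.0912, 0.2079]
orientation: [-0.996, 1.331, 0.998]
ft_force: [-0.4, 0.5, -2.1]
gripper_width: 0.216
5.3 [ 0.54482023 -0.09115161  0.2078525 ] [[-0.001 -0.96   0.281]
 [ 0.     0.281  0.96 ]
 [-1.     0.001  0.   ]]
```

View pics/w3.png

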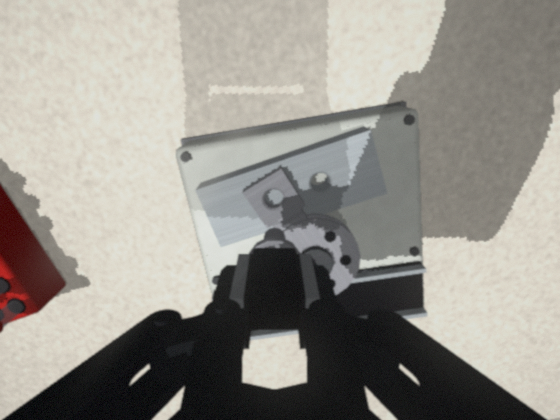

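```bash
python3 - <<'E'
from h import *
im=cv2.imread('pics/w3.png')
cv2.imwrite('pics/z3.png',cv2.resize(im[150:230,230:350],None,fx=6,fy=6,interpolation=cv2.INTER_CUBIC))
im=cv2.imread('pics/w2.png')
cv2.imwrite('pics/z2.png',cv2.resize(cv2.convertScaleAbs(im[140:260,230:320],alpha=2),None,fx=5,fy=5,interpolation=cv2.INTER_CUBIC))
E
```

```text
(no output)
```

View pics/z3.png

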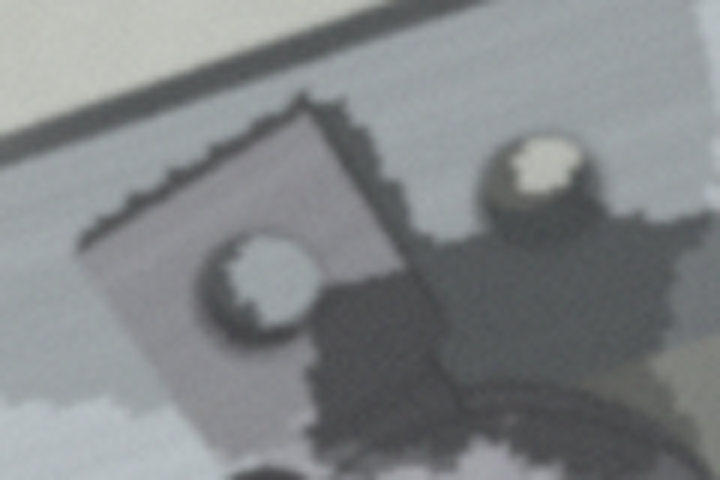

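View pics/z2.png

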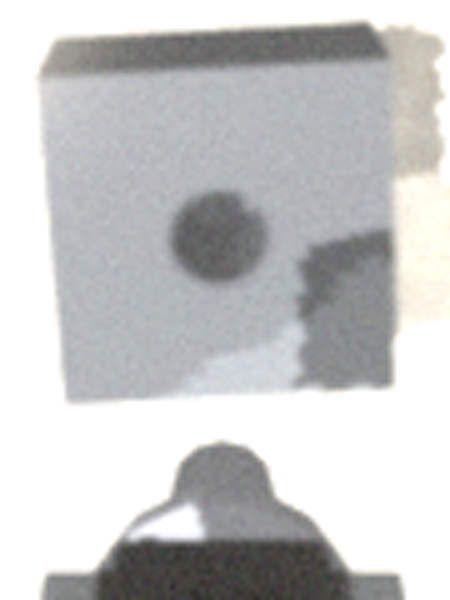

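```bash
python3 - <<'E'
from h import *
p2=np.load('w2.npy',allow_pickle=True).item();p3=np.load('w3.npy',allow_pickle=True).item()
print('block',onz(p2,(273.6,187.4),.036))
L=onz(p3,(273.5,198.5),.079);P=onz(p3,(320.3,181.3),.067);print('lug',L,'plate',P)
pt=viewer.camera_params('top');A=onz(pt,(343.2,209.4),.088);Lt=onz(pt,(349.4,232.4),.079);Pt=onz(pt,(334,231.6),.067);print('top',A,Lt,Pt)
# axle from wrist? hub; angle via two holes w/ radius 60
for l,q in((L,P),(Lt,Pt)):
    c=np.linalg.norm((l-q)[:2]); th=2*np.arcsin(c/.12); m=(l+q)[:2]/2; d=(q-l)[:2]/c; n=np.array([d[1],-d[0]]); 
    if n[0]<0:n=-n
    print('chord',c,'theta',th,'axle',m+n*np.sqrt(.06**2-c*c/4))
s,R=axes(); print('pos',s['position'],'lug in tool mm',(R.T@(L-s['position'])*1000).round(1))
# predicted tip pixel in w2
X2=np.array([.49136,.26672,.1878]);print(proj(p2,[X2+[0,0,-.0627],X2+[-.00575,.0017,-.0587]]))
E
```

```text
block [0.48927794 0.26656022 0.036     ]
lug [ 0.54388331 -0.09195603  0.079     ] plate [ 0.54449881 -0.0547049   0.067     ]
top [ 0.60187862 -0.0764733   0.088     ] [ 0.54420897 -0.09373242  0.079     ] [ 0.54556164 -0.0557673   0.067     ]
chord 0.037256210293622 theta 0.6313715255974186 axle [ 0.6012183  -0.07427274]
chord 0.037989204009085446 theta 0.6442367714960071 axle [ 0.60176323 -0.07677638]
pos [ 0.54492712 -0.0911145   0.20804959] lug in tool mm [129.    0.7  -1.1]
[[274.92067282 236.44261819]
 [274.95927222 229.56185062]]
```

```bash
python3 -m handwheel '[{"dp":[15,0,-1.5],"yaw":0},{"dp":[25,0,0],"yaw":0},{"dp":[15,0,0],"yaw":0},{"dp":[5,0,0],"yaw":0},{"dp":[0,0,0],"yaw":0},{"dp":[0,0,0],"yaw":0}]'
python3 - <<'E'
from h import *
p=viewer.camera_params('wrist');im=viewer.grab_frame('wrist')
cv2.imwrite('pics/w4.png',cv2.resize(im[160:280,200:360],None,fx=5,fy=5,interpolation=cv2.INTER_CUBIC))
print(manip.get_state()['ft_force'])
E
```

```text
clock: 6.1
position: [0.5449, -0.0937, 0.1489]
orientation: [-0.997, 1.33, 0.995]
ft_force: [0.0, 0.1, -0.5]
gripper_width: 0.216
[ 1.39802134  0.12526702 -0.88726843]
```

View pics/w4.png

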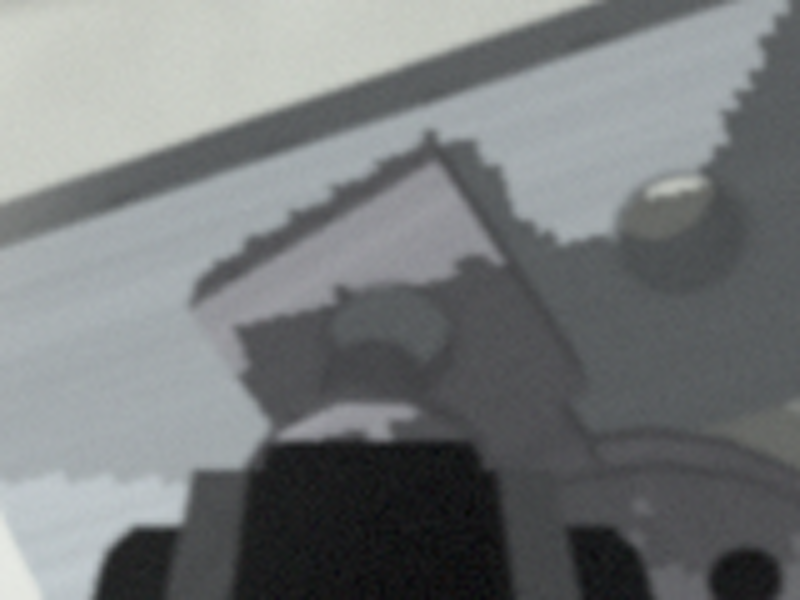

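```bash
python3 - <<'E'
from h import *
p=viewer.camera_params('wrist');s=manip.get_state()['position']
print(s,proj(p,[[.545,-.0928,.079],[.5458,-.092,.079],s+[0,0,-.0627]]))
print(onz(p,(278,229),.079),onz(p,(336.5,206.5),.067))
E
```

```text
[ 0.54487283 -0.09372367  0.14890091] [[276.66409066 231.10433092]
 [278.36011125 231.95228273]
 [275.11630547 236.5219543 ]]
[ 0.5439362  -0.09167651  0.079     ] [ 0.54479384 -0.05481228  0.067     ]
```

```bash
python3 -m handwheel '[{"dp":[3,0,1.7],"yaw":0},{"dp":[3,0,0],"yaw":0},{"dp":[3,0,0],"yaw":0},{"dp":[0,0,0],"yaw":0}]'
python3 -m handwheel '[{"dp":[1.5,0,0],"yaw":0},{"dp":[1.5,0,0],"yaw":0},{"dp":[0,0,0],"yaw":0}]'
```

```text
clock: 6.65
position: [0.545, -0.092, 0.139]
orientation: [-0.996, 1.331, 0.997]
ft_force: [-0.1, 0.2, -0.8]
gripper_width: 0.22
clock: 7.02
position: [0.545, -0.092, 0.1362]
orientation: [-0.996, 1.331, 0.996]
ft_force: [-1.0, -0.2, -0.3]
gripper_width: 0.22
```

```bash
python3 -m handwheel '[{"dp":[1.5,0,0],"yaw":0},{"dp":[1,0,0],"yaw":0},{"dp":[0,0,0],"yaw":0},{"dp":[0,0,0],"yaw":0}]'
python3 - <<'E'
from h import *
im=viewer.grab_frame('wrist')
cv2.imwrite('pics/w5.png',cv2.resize(im[160:280,200:360],None,fx=5,fy=5,interpolation=cv2.INTER_CUBIC))
print(manip.get_state()['ft_force'])
E
```

```text
clock: 7.52
position: [0.5451, -0.092, 0.1338]
orientation: [-0.996, 1.331, 0.996]
ft_force: [-0.1, 0.1, 0.4]
gripper_width: 0.223
[-0.40404315 -0.02519714 -0.61533197]
```

View pics/w5.png

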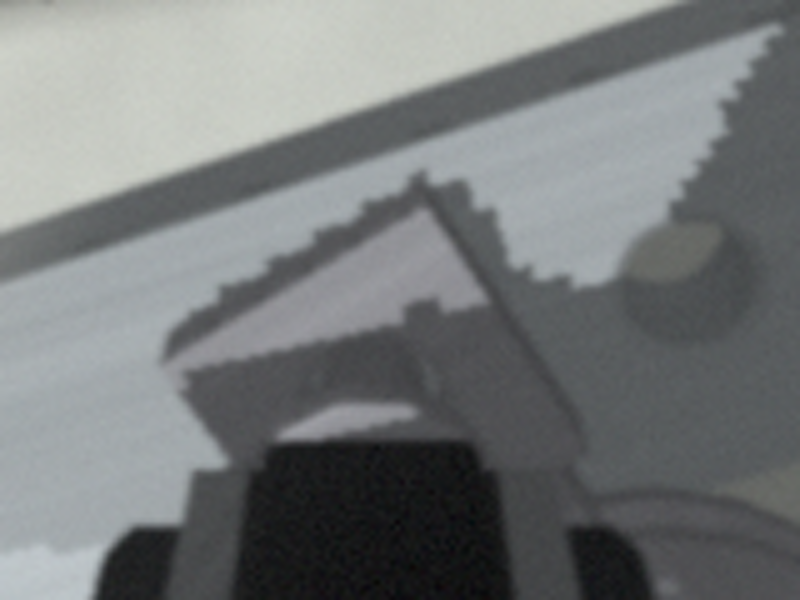

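```bash
python3 - <<'E'
from h import *
s,R=axes();A=np.array([.6018,-.0755]);pos=s['position'][:2]
v=pos-A;a0=np.arctan2(v[1],v[0]);r0=np.hypot(*v);print(a0,r0)
prev=pos
for t in np.linspace(.08,.64,8):
    X=A+.0597*np.array([np.cos(a0-t),np.sin(a0-t)]);d=R.T@np.r_[X-prev,0]*1000;print(t.round(2),X.round(4),d.round(2));prev=X
E
```

```text
-2.8578622419892183 0.05904213249954839
0.08 [ 0.5433 -0.0876] [0.   2.97 3.77]
0.16 [ 0.5426 -0.0829] [0.   2.07 4.3 ]
0.24 [ 0.5422 -0.0781] [0.   1.72 4.45]
0.32 [ 0.5421 -0.0733] [0.   1.36 4.58]
0.4 [ 0.5425 -0.0686] [0.   0.99 4.67]
0.48 [ 0.5432 -0.0639] [0.   0.62 4.73]
0.56 [ 0.5444 -0.0592] [0.   0.24 4.77]
0.64 [ 0.5458 -0.0547] [ 0.   -0.15  4.77]
```

Wind in two stages, watching the force.

```bash
python3 -m handwheel '[{"dp":[0,1.2,1.9],"yaw":0},{"dp":[0,1.2,1.9],"yaw":0},{"dp":[0,1,2.1],"yaw":0},{"dp":[0,1,2.2],"yaw":0},{"dp":[0,0,0],"yaw":0}]'
python3 - <<'E'
from h import *
im=viewer.grab_frame('wrist')
cv2.imwrite('pics/w6.png',cv2.resize(im[160:280,200:360],None,fx=5,fy=5,interpolation=cv2.INTER_CUBIC))
print(manip.get_state()['ft_force'])
E
```

```text
clock: 8.2
position: [0.5438, -0.0833, 0.134]
orientation: [-0.998, 1.33, 0.995]
ft_force: [2.5, -5.1, -2.2]
gripper_width: 0.22
[ 2.40825018 -5.07154478 -2.20432617]
```

View pics/w6.png

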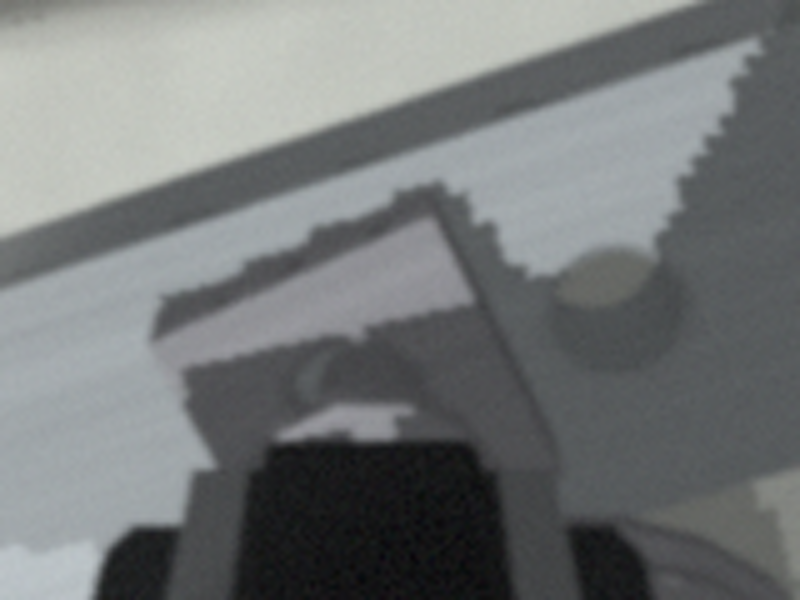

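```bash
python3 -m handwheel '[{"dp":[0,0.9,2.3],"yaw":0},{"dp":[0,0.9,2.3],"yaw":0},{"dp":[0,0.7,2.3],"yaw":0},{"dp":[0,0.7,2.3],"yaw":0},{"dp":[0,0.5,2.3],"yaw":0},{"dp":[0,0.5,2.3],"yaw":0},{"dp":[0,0.3,2.4],"yaw":0},{"dp":[0,0.3,2.4],"yaw":0},{"dp":[0,0,0],"yaw":0}]'
python3 - <<'E'
from h import *
im=viewer.grab_frame('wrist')
cv2.imwrite('pics/w7.png',cv2.resize(im[160:280,200:360],None,fx=5,fy=5,interpolation=cv2.INTER_CUBIC))
print(manip.get_state()['ft_force'])
E
```

```text
clock: 9.38
position: [0.5445, -0.0643, 0.1341]
orientation: [-0.998, 1.33, 0.994]
ft_force: [1.0, -6.8, -1.0]
gripper_width: 0.222
[ 1.81817565 -7.41085787  0.21339881]
```

View pics/w7.png

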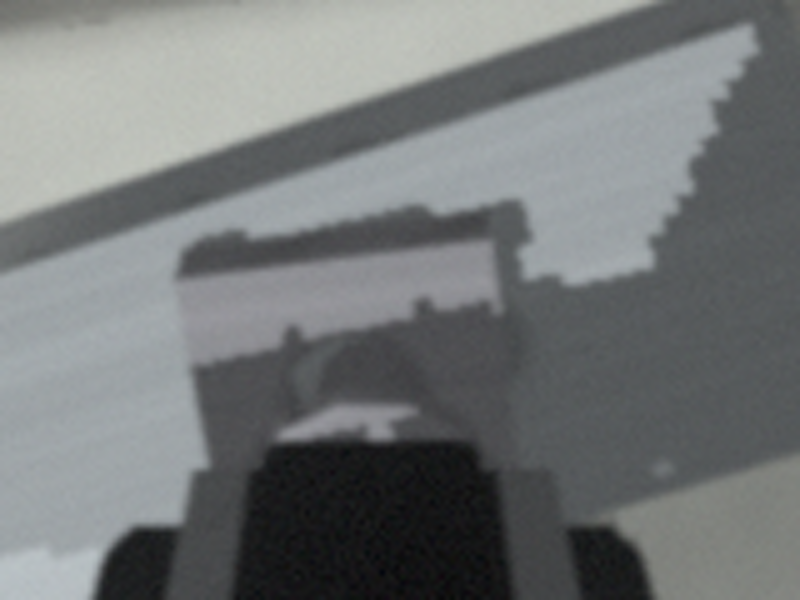

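```bash
python3 -m handwheel '[{"dp":[0,0.4,2.3],"yaw":0},{"dp":[0,0.4,2.3],"yaw":0},{"dp":[0,0.4,2.3],"yaw":0},{"dp":[0,0.4,2.3],"yaw":0},{"dp":[0,0,0],"yaw":0},{"dp":[0,0,0],"yaw":0}]'
python3 -m handwheel '[{"dp":[1,0,0],"yaw":0},{"dp":[1,0,0],"yaw":0},{"dp":[1,0,0],"yaw":0},{"dp":[0,0,0],"yaw":0}]'
```

```text
clock: 10.18
position: [0.5461, -0.0554, 0.1343]
orientation: [-0.999, 1.329, 0.993]
ft_force: [4.0, -9.0, -0.4]
gripper_width: 0.219
clock: 10.68
position: [0.5458, -0.0554, 0.1314]
orientation: [-0.999, 1.329, 0.994]
ft_force: [3.0, -7.7, 1.2]
gripper_width: 0.219
```

```bash
python3 -m handwheel '[{"dp":[1,0,0],"yaw":0},{"dp":[1,0,0],"yaw":0},{"dp":[0,0,0],"yaw":0}]'
python3 -m handwheel '[{"dp":[1,0,0],"yaw":0},{"dp":[1,0,0],"yaw":0},{"dp":[0,0,0],"yaw":0}]'
```

```text
clock: 11.05
position: [0.5458, -0.0554, 0.1294]
orientation: [-0.999, 1.329, 0.994]
ft_force: [1.9, -8.2, 2.7]
gripper_width: 0.218
clock: 11.42
position: [0.5458, -0.0554, 0.1274]
orientation: [-0.999, 1.329, 0.994]
ft_force: [3.0, -8.4, 2.0]
gripper_width: 0.222
```

```bash
python3 -m handwheel '[{"dp":[1,0,0],"yaw":0},{"dp":[1,0,0],"yaw":0},{"dp":[0,0,0],"yaw":0}]'
python3 -m handwheel '[{"dp":[1,0,0],"yaw":0},{"dp":[1,0,0],"yaw":0},{"dp":[0,0,0],"yaw":0}]'
```

```text
clock: 11.8
position: [0.5458, -0.0554, 0.1254]
orientation: [-0.999, 1.329, 0.994]
ft_force: [2.2, -9.0, 3.0]
gripper_width: 0.221
clock: 12.18
position: [0.5458, -0.0554, 0.1234]
orientation: [-0.998, 1.329, 0.994]
ft_force: [1.1, -7.4, 2.0]
gripper_width: 0.223
```

```bash
python3 -m handwheel '[{"dp":[1,0,0],"yaw":0},{"dp":[1,0,0],"yaw":0},{"dp":[1,0,0],"yaw":0},{"dp":[1,0,0],"yaw":0},{"dp":[0,0,0],"yaw":0}]'
python3 -m handwheel '[{"dp":[1,0,0],"yaw":0},{"dp":[1,0,0],"yaw":0},{"dp":[1,0,0],"yaw":0},{"dp":[1,0,0],"yaw":0},{"dp":[0,0,0],"yaw":0}]'
```

```text
clock: 12.8
position: [0.5458, -0.0554, 0.1194]
orientation: [-0.998, 1.329, 0.994]
ft_force: [3.3, -8.2, 1.3]
gripper_width: 0.226
clock: 13.42
position: [0.5459, -0.0554, 0.1155]
orientation: [-0.998, 1.329, 0.994]
ft_force: [2.3, -8.6, 2.6]
gripper_width: 0.22
```

```bash
python3 -m handwheel '[{"dp":[1,0,0],"yaw":0},{"dp":[1,0,0],"yaw":0},{"dp":[0.7,0,0],"yaw":0},{"dp":[0,0,0],"yaw":0}]'
python3 -m handwheel '[{"dp":[0.5,0,0],"yaw":0},{"dp":[0.5,0,0],"yaw":0},{"dp":[0,0,0],"yaw":0}]'
```

```text
clock: 13.92
position: [0.5459, -0.0554, 0.1128]
orientation: [-0.998, 1.329, 0.994]
ft_force: [2.7, -7.7, 2.3]
gripper_width: 0.224
clock: 14.3
position: [0.5459, -0.0553, 0.1118]
orientation: [-0.998, 1.329, 0.994]
ft_force: [1.9, -8.5, 2.6]
gripper_width: 0.226
```

```bash
python3 -m handwheel '[{"dp":[0.5,0,0],"yaw":0},{"dp":[0,0,0],"yaw":0}]'
python3 -m handwheel '[{"dp":[0.5,0,0],"yaw":0},{"dp":[0,0,0],"yaw":0}]'
```

```text
clock: 14.55
position: [0.5459, -0.0553, 0.1117]
orientation: [-0.999, 1.329, 0.993]
ft_force: [1.9, -7.7, 8.1]
gripper_width: 0.224
clock: 14.8
position: [0.5459, -0.0553, 0.1116]
orientation: [-0.999, 1.329, 0.993]
ft_force: [-0.7, -7.3, 14.0]
gripper_width: 0.222
```

```bash
python3 -m handwheel '[{"dp":[-0.5,0,-0.7],"yaw":0},{"dp":[0,0,0],"yaw":0}]'
python3 -m handwheel '[{"dp":[0,0,-0.7],"yaw":0},{"dp":[0,0,0],"yaw":0}]'
```

```text
clock: 15.05
position: [0.5457, -0.0559, 0.1117]
orientation: [-0.998, 1.329, 0.993]
ft_force: [1.9, -6.2, 8.4]
gripper_width: 0.221
clock: 15.3
position: [0.5457, -0.0562, 0.1117]
orientation: [-0.998, 1.328, 0.993]
ft_force: [3.1, -3.2, 8.1]
gripper_width: 0.219
```

```bash
python3 -m handwheel '[{"dp":[0,0,-0.3],"yaw":0},{"dp":[0,0,0],"yaw":0}]'
python3 - <<'E'
from h import *
cv2.imwrite('pics/w8.png',viewer.grab_frame('wrist'))
E
```

```text
clock: 15.55
position: [0.5456, -0.0562, 0.1117]
orientation: [-0.998, 1.328, 0.993]
ft_force: [4.4, -0.9, 8.1]
gripper_width: 0.217
```

View pics/w8.png

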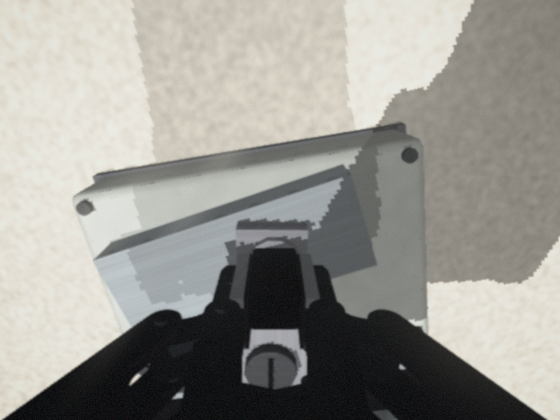

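```bash
python3 -m handwheel '[{"dp":[0,0,0],"yaw":0},{"dp":[0,0,0],"yaw":0},{"dp":[0,0,0],"yaw":0},{"dp":[0,0,0],"yaw":0}]' 0.55 40
python3 -m handwheel '[{"dp":[-4,0,0],"yaw":0},{"dp":[-10,0,0],"yaw":0},{"dp":[-20,0,0],"yaw":0},{"dp":[-30,0,0],"yaw":0},{"dp":[-40,0,0],"yaw":0},{"dp":[-20,0,0],"yaw":0},{"dp":[0,0,0],"yaw":0},{"dp":[0,0,0],"yaw":0}]'
python3 - <<'E'
from h import *
p=viewer.camera_params('wrist');im=viewer.grab_frame('wrist');cv2.imwrite('pics/w9.png',im);np.save('w9.npy',p,allow_pickle=True)
cv2.imwrite('pics/z9.png',cv2.resize(im[140:290,190:360],None,fx=4,fy=4,interpolation=cv2.INTER_CUBIC))
E
```

```text
clock: 16.1
position: [0.5443, -0.0561, 0.1104]
orientation: [-0.996, 1.331, 0.996]
ft_force: [-0.3, -1.2, -0.4]
gripper_width: 0.451
clock: 17.1
position: [0.544, -0.0561, 0.234]
orientation: [-0.996, 1.331, 0.997]
ft_force: [0.3, 0.5, -0.1]
gripper_width: 0.453
```

View pics/w9.png

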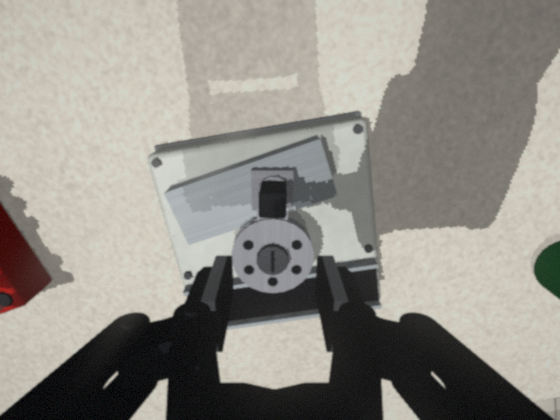

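View pics/z9.png

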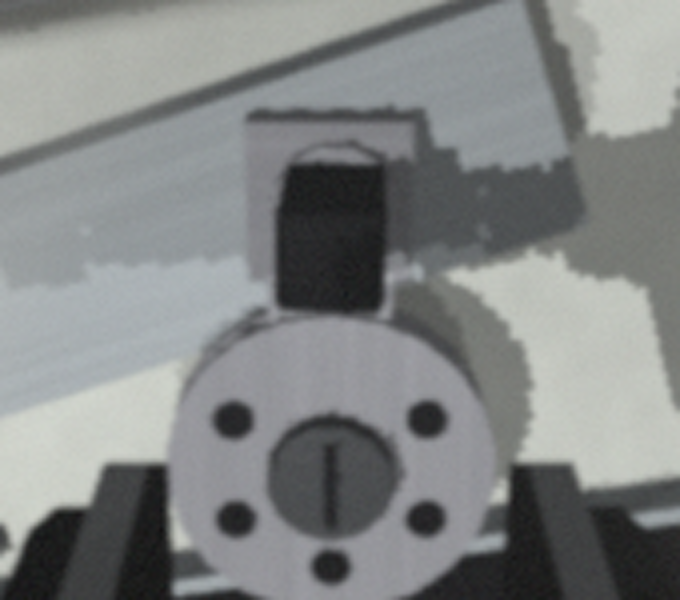

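```bash
python3 - <<'E'
from h import *
p=np.load('w9.npy',allow_pickle=True).item()
print(onz(p,(272.9,204.8),.118),onz(p,((335)/4+190,(185)/4+140),.084))
print(proj(p,[[.5455,-.056,.118]]), manip.get_state()['ft_force'])
# widths of top face & lug
a=onz(p,(278/4+190,259/4+140),.118);b=onz(p,(385/4+190,259/4+140),.118);print('handle width',np.linalg.norm(a-b))
a=onz(p,(247/4+190,125/4+140),.079);b=onz(p,(415/4+190,125/4+140),.079);print('lug width',np.linalg.norm(a-b))
im=viewer.grab_frame('scene');cv2.imwrite('pics/s9.png',cv2.resize(im[130:240,200:330],None,fx=5,fy=5,interpolation=cv2.INTER_CUBIC))
E
```

```text
[ 0.54336285 -0.0574288   0.118     ] [ 0.54001249 -0.05585831  0.084     ]
[[275.67975434 206.97995625]] [-0.17242827 -0.72639588  0.19521281]
handle width 0.018987389449889012
lug width 0.03368706177882975
```

View pics/s9.png

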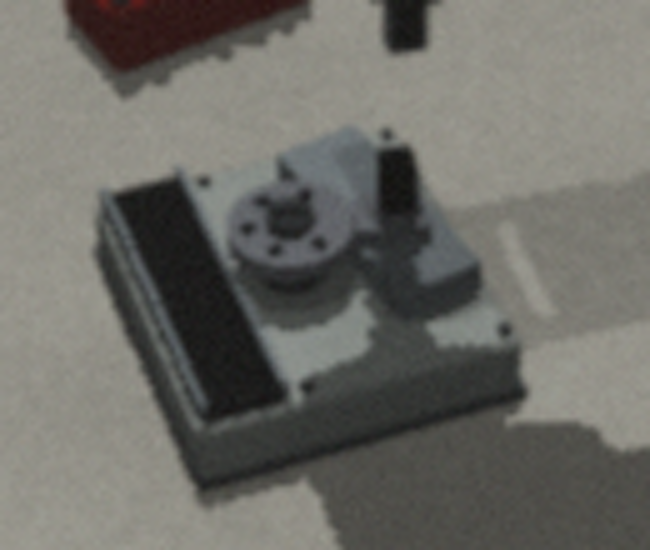

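```bash
python3 - <<'E'
from h import *
print(ticket.sign_off(), manip.get_state()['clock'])
E
```

```text
the job is handed in; nothing more can be done
the job is handed in; nothing more can be done
```

The pin is in the lug and seated in the plate's locking hole. The wheel stayed wound after I let go, and I handed the job in at about 17 s of the 61 s. No verdict was reported.

- **Winding:** I put the pin in the lug with the wheel at rest, then wound clockwise with about 8–9 N of side force. From the pictures the locking hole is at about 0.63–0.64 rad.
- **Seating:** The pin went down with 3 N or less of push. The flange stopped on the lug at the expected height, TCP at 0.1117 m, and the push reached 14 N there before I eased off. That is above the 10 N you suggested but under the 20 N limit.
- **Release:** I let the spring's side load pass onto the pin before opening the gripper, then lifted clear. The tool force read about zero afterwards.
- **Last checks:** The wrist and scene pictures show the wheel still wound, the flange on the lug and the handle close to upright. The wrist camera puts the handle top about 2.5 mm from where I expected it. That is near the calibration error, and any tilt should be around 0.05 rad.
- **Not measured directly:** I judged the wheel angle from images, and the seating depth from the TCP height and the contact force. The pin's total contact force was not measured. The bottle and tube rack were well clear of my moves, and I did not measure the rack, bottle or carton again.

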